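# Close the clamp ring of a relief-casting frame

## Task

Close the clamp ring of the round casting frame, ready for pouring plaster over the clay relief: turn its three captive bolt knobs clockwise, each fully home against its end stop, the red one first, then the yellow, and the blue last. Feel for each stop and let go there: do not wrench on, which would turn the steel collar under the knob and spoil its seat. Leave the other things on the frame and the table where they lie.

Things in the scene. Friction and masses are not known exactly. Their poses are not given: they have to be found in the camera images.
- frame: round casting frame, fixed: plywood board 330 across, 30 thick, under an aluminium clamp ring 300 across, its flat top 50 above the table; a dark clay relief in the middle (radius 80, 20 above the ring). Origin: centre of the underside, z up. Three captive bolts stand on the ring 120 degrees apart, 112 from its centre; which colour stands where varies.
- grip_red (a point): grip point of the red bolt's bar knob, on its upright axis, 94 above the table. Turns with the knob: x along the bar, z up. The bar is 62 long, 12 thick between two round 18 thick end lobes 26 apart, 28 high (78 to 106 above the table); under it a steel collar, 48 across, 38 at its top 70 above the table. Pinch it from above across the 12 thick waist, TCP here.
- knob_red (a joint): turn of the red knob, rad; grows as it is tightened (clockwise from above). It turns stiffly (0.1 N m), stays where it is left and meets a solid end stop after a further 1.7 to 2.6 rad. The stop lies at a different reading for each bolt and must be felt (the moment rises). Most wrists need two grasps.
- grip_yellow (a point): grip point of the yellow bolt's bar knob, on its upright axis, 94 above the table. Turns with the knob: x along the bar, z up. The bar is 62 long, 12 thick between two round 18 thick end lobes 26 apart, 28 high (78 to 106 above the table); under it a steel collar, 48 across, 38 at its top 70 above the table. Pinch it from above across the 12 thick waist, TCP here.
- knob_yellow (a joint): turn of the yellow knob, rad; grows as it is tightened (clockwise from above). It turns stiffly (0.1 N m), stays where it is left and meets a solid end stop after a further 1.7 to 2.6 rad. The stop lies at a different reading for each bolt and must be felt (the moment rises). Most wrists need two grasps.
- grip_blue (a point): grip point of the blue bolt's bar knob, on its upright axis, 94 above the table. Turns with the knob: x along the bar, z up. The bar is 62 long, 12 thick between two round 18 thick end lobes 26 apart, 28 high (78 to 106 above the table); under it a steel collar, 48 across, 38 at its top 70 above the table. Pinch it from above across the 12 thick waist, TCP here.
- knob_blue (a joint): turn of the blue knob, rad; grows as it is tightened (clockwise from above). It turns stiffly (0.1 N m), stays where it is left and meets a solid end stop after a further 1.7 to 2.6 rad. The stop lies at a different reading for each bolt and must be felt (the moment rises). Most wrists need two grasps.
- collar_red (a joint): turn of the dark steel collar under the red knob (the threaded insert, white mark on its side), rad; 0 at the start. It carries the knob and sits tight in the ring; only about 0.4 N m on the knob at its stop drags it round. The knob's reading is relative to the collar.
- collar_yellow (a joint): turn of the dark steel collar under the yellow knob (the threaded insert, white mark on its side), rad; 0 at the start. It carries the knob and sits tight in the ring; only about 0.4 N m on the knob at its stop drags it round. The knob's reading is relative to the collar.
- collar_blue (a joint): turn of the dark steel collar under the blue knob (the threaded insert, white mark on its side), rad; 0 at the start. It carries the knob and sits tight in the ring; only about 0.4 N m on the knob at its stop drags it round. The knob's reading is relative to the collar.
- stick: wooden modelling stick, 85 x 10 x 8, lying on the clamp ring between two bolts; origin at the centre of its underside, x along it (bystander, loose)
- washer: steel washer, 28 across, 4 thick, lying on the clamp ring between two bolts; origin at the centre of its underside (bystander, loose)
- toothbrush: white cleaning toothbrush, 170 long, 16 high at the bristles, lying on the table; origin under its middle, x towards the bristles (bystander, loose)
- jar: amber glass jar, 68 across, 100 high, standing on the table; origin at the centre of its underside (bystander, loose)
- cup: black plastic cup, 76 across the rim, 85 high, standing on the table; origin at the centre of its underside (bystander, loose)
- sample: terracotta sample tile, 90 x 60 x 18, flat on the table; origin at the centre of its underside (bystander, loose)
- scraper: scraper with a handle, about 200 long, lying on the table; origin under it, x towards the blade (bystander, loose)

How it is judged:
On the way, in this order (a step that is already met when the one before it is completed fails the run):
1. the red knob is turned home, within 0.1 rad of its stop (value of joint knob_red above 2 rad), for 0.1 s.
2. the yellow knob is turned home, within 0.1 rad of its stop (value of joint knob_yellow above 2.25 rad), for 0.1 s.
3. the blue knob is turned home, within 0.1 rad of its stop (value of joint knob_blue above 2.5 rad), for 0.1 s.
At the end, for the whole second after the job is handed in: All three knobs stand within 0.1 rad of their end stops (readings above 2.0 for red, 2.25 for yellow, 2.5 for blue), no collar has turned more than 0.25 rad, and every loose bystander is at rest within 30 mm of where it lay (value of joint knob_red above 2 rad and value of joint knob_yellow above 2.25 rad and value of joint knob_blue above 2.5 rad and value of joint each of collar_red, collar_yellow, collar_blue below 0.25 rad and linear speed of each of stick, washer, toothbrush, jar, cup, sample, scraper below 0.02 m/s and distance of each of stick, washer, toothbrush, jar, cup, sample, scraper from where it was at the start of the episode below 0.03 m); the robot touches nothing.
It fails at once if a collar is wrenched round by more than 0.25 rad (value of joint any of collar_red, collar_yellow, collar_blue above 0.25 rad).
It fails at once if one of the loose bystanders is moved more than 30 mm (distance of any of stick, washer, toothbrush, jar, cup, sample, scraper from where it was at the start of the episode above 0.03 m).
It also fails if it takes over 72 s, if anything falls off the work surface, if the arm or the gripper's body presses on something with over 40 N, if the wrist force passes 120 N, or if a joint passes its speed limit or range.

## Robot

A 7-joint arm with a two-finger parallel gripper is mounted at the origin on the work surface. World frame = base frame: x ahead of the robot, y to its left, z up, the work surface at z = 0. Lengths are in m, angles in rad, forces in N, time in s.
With the tool pointing down it reaches from about 0.4 to 0.85 m from the base axis. Payload 4.5 kg.
Tool frame: the origin (TCP) lies between the finger pads, 19 mm behind the fingertips; this is the grasp point; z points along the fingers, y is the line along which they close (so a half turn about z gives the same grasp; the last joint's range is limited). The gripper opens to 88 mm and grips with 3 to 60 N. Pads are 18 mm wide; open, the fingers measure 123 mm over their backs; the gripper's body (75 mm by 187 mm) begins 45 mm behind the grasp point.
Start: joints at [-1.087, 0.689, -0.195, 1.565, 0.157, 0.902, -0.215], TCP at [0.272, 0.563, 0.257] pointing down, gripper open.
Joint ranges: [-3.01, 3.01], [-0.46, 2.08], [-1.47, 1.51], [0.13, 2.56], [-1, 4.14], [0.04, 2.09], [-2.66, 2.66]. Speed limits (rad/s): [2.57, 2.57, 3.14, 3.14, 3.14, 3.14, 3.14].

## Interface

Orientations are given as a unit quaternion [w, x, y, z].
In Python, from station import get_obs, snapshot, sign_off, silhouettes gives the robot as it stands.
- The arm moves only by the shell command python3 -m jog 'ROWS' [OPENING]. ROWS is text: rows parted by semicolons, each of 6 numbers parted by spaces: the shift along the world's x, y, z in m, then the turn, a rotation vector about the world's x, y, z in rad. In form: x y z rx ry rz; .... A call has 1 to 10 rows; each row is the pose to reach, as a shift and turn from the pose commanded when the call began; what a row does not reach only later rows make up. A row lasts 1/8 s, in which the tool goes at most 62.5 mm and 10.7 degrees, less where a joint would pass 70% of its speed; a pose out of reach is approached as far as the arm can. A call with a gripper value outside its range is refused whole. OPENING is the opening, from 0 (shut) to 1 (fully open), set as the call begins (- or left out, the last holds). The fingers move at their own pace and stop on an object; the grip force is fixed at half the most. Time passes only in rows, so rows that repeat a pose let the fingers close. It gives the time, the measured TCP pose, the force, the opening and the grip force at its end, in the units of the state.
- get_obs(): the state, without advancing time (a new reading comes with each control period).
- snapshot(name): name is "side" or "top" or "wrist"; returns a dict with "frame" (400x640x3 uint8, blue, green, red), "z_map" (400x640 float32, m along the optical axis (not along the pixel's ray), 0 where there is no reading), "intrinsics" (3x3 intrinsics, pixels), "world_to_cam" (4x4, takes a point from world to camera coordinates); the wrist camera has in their place "T_tool_cam" (4x4, takes a point from camera to tool coordinates, whose origin is the TCP and whose axes are the flange's). Camera axes: x right, y up, looking along -z (the intrinsics and any distortion apply to the point x, -y, -z); pixel columns grow to the right and rows downward; lengths in m; the calibration is good to about 2 mm. A picture is of the moment at which its call begins: read the wrist's pose just before it.
- sign_off(): hands the job in; it is judged then, once.
Trained networks look in a picture, given as the dict that the camera call returned (one of the last four; its "shot" number tells which), for a name from the list of things; names that differ only in an ending like _2 or _b are one class to them, and where a whole thing is asked for, a point or a joint stands for the part that bears it (a point fixed in the world has none). Each returns a list of dicts, best first, with "conf" (0 to 1); they miss things now and then, are a little off and sometimes report something else, mostly with a low value. They report only what shows in the picture. A call takes as long as a camera call.
- silhouettes(picture, query): "mask" (400x640 bool, what is visible of it) and "extent" ([left, top, right, bottom] in pixels, round what is visible of it).
The state is a dict: "clock": time; "joint_pos": joint angles; "dq": joint speeds; "joint_efforts": joint torques, N m; "tcp_pos": TCP position; "orientation": TCP orientation; "ft_force": force on the tool from outside, world axes, zero at the start; "torque": the same for the moment, N m; "opening": finger opening in m; "grip_force": force on a finger pad.
Only numpy, scipy, OpenCV 4.12 (cv2) and the standard library are available. Lean on these libraries where they do the work, as an engineer would, in place of code of your own. Each camera call takes 0.05 s, during which the arm holds its last target. There are 200 camera calls.

## Working session

There is one attempt and no reset: what is moved stays moved. The work goes in short steps, Python scripts to look and compute and a shell command to move; the robot and the scene stay as the last step left them, time stands still between calls to the robot, and variables do not carry over. Pictures are saved under pics/ and viewed, at most 10 in all, crops included, and the job is handed in when it is done.

```bash
mkdir -p pics; ls
cat > h.py <<'E'
import numpy as np,cv2
from station import get_obs,snapshot,sign_off,silhouettes
def world(p,mask):
    K=p["intrinsics"];z=p["z_map"];v,u=np.nonzero(mask&(z>0));d=z[v,u]
    c=np.stack([(u-K[0,2])/K[0,0]*d,-(v-K[1,2])/K[1,1]*d,-d,np.ones_like(d)])
    return (np.linalg.inv(p["world_to_cam"])@c)[:3].T
def bar(P):
    T=P[(P[:,2]>.098)&(P[:,2]<.115)]
    if len(T)<10: return None
    (cx,cy),(w,h),a=cv2.minAreaRect(T[:,:2].astype(np.float32)*1000)
    ang=a if w>h else a+90
    return np.round([cx,cy,w,h],1),round((ang+90)%180-90,1),np.median(T[:,2]).round(4),len(T)
E
python3 - <<'E'
from h import *
o=get_obs();print({k:np.round(v,3) for k,v in o.items()})
for n in("top","side"):
    p=snapshot(n);cv2.imwrite(f"pics/{n}0.png",p["frame"])
    for c in("red","yellow","blue"):
        for q in silhouettes(p,"grip_"+c)[:2]:
            print(n,c,round(q["conf"],2),np.round(q["extent"]),bar(world(p,q["mask"])))
    for c in ("stick","washer","jar","cup","toothbrush","scraper","sample","frame"):
        for q in silhouettes(p,c)[:1]:
            W=world(p,q["mask"]);print(n,c,round(q["conf"],2),np.round(q["extent"]),np.median(W,0).round(3),W[:,2].max().round(3))
E
```

```text
pics
{'clock': np.float64(0.0), 'joint_pos': array([-1.087,  0.69 , -0.195,  1.566,  0.157,  0.902, -0.215]), 'dq': array([-0.   ,  0.001, -0.   , -0.   , -0.001, -0.001, -0.   ]), 'joint_efforts': array([-2.0000e-03, -5.2754e+01, -1.2680e+00, -1.5344e+01, -5.3000e-02,
        6.0000e-03,  0.0000e+00]), 'tcp_pos': array([0.272, 0.562, 0.257]), 'orientation': array([-0.   ,  0.223,  0.975, -0.001]), 'ft_force': array([-0.194, -0.248, -0.338]), 'torque': array([-0.006, -0.025,  0.009]), 'grip_force': np.float64(0.0), 'opening': np.float64(0.088)}
top red 0.43 [356. 154. 366. 177.] (array([664.4, -90.9,  16.6,  62.8]), -32.0, np.float64(0.1063), 108)
top yellow 0.58 [338. 224. 360. 240.] (array([475.8, -47.1,  16.6,  61.2]), -60.7, np.float64(0.1064), 109)
top blue 0.63 [288. 184. 309. 195.] (array([607.9,  94. ,  17.8,  60.3]), -85.1, np.float64(0.1067), 117)
top stick 0.31 [354. 155. 371. 180.] [ 0.665 -0.092  0.104] 0.116
top jar 0.78 [144. 174. 178. 202.] [0.615 0.485 0.096] 0.11
top cup 0.71 [468. 225. 502. 251.] [ 0.461 -0.45   0.044] 0.093
top toothbrush 0.61 [203. 196. 212. 252.] [0.532 0.367 0.01 ] 0.023
top scraper 0.96 [160. 209. 184. 284.] [0.492 0.478 0.005] 0.028
top sample 0.66 [451. 162. 478. 193.] [ 0.652 -0.407  0.018] 0.026
side red 0.49 [303. 164. 312. 182.] (array([662.1, -86.9,  16.9,  63.9]), -31.6, np.float64(0.1028), 54)
side blue 0.48 [290. 209. 298. 222.] (array([605.1,  97.2,  15.6,  60.1]), -81.5, np.float64(0.1034), 59)
side jar 0.55 [212. 294. 235. 330.] [0.608 0.51  0.078] 0.108
side toothbrush 0.57 [249. 293. 288. 306.] [0.535 0.373 0.007] 0.021
side scraper 0.74 [244. 316. 302. 361.] [0.496 0.481 0.002] 0.023
side sample 0.64 [339. 130. 361. 151.] [ 0.644 -0.399  0.015] 0.026
side frame 0.89 [271. 171. 344. 247.] [0.601 0.018 0.049] 0.71
```

```bash
python3 -m jog 2>&1 | head -20
```

```text
invalid input
```

```bash
python3 - <<'E'
import cv2
a=cv2.imread("pics/top0.png")[120:290,130:520];cv2.imwrite("pics/top0c.png",cv2.resize(a,None,fx=2,fy=2,interpolation=cv2.INTER_CUBIC))
E
python3 -m jog '.03 -.05 0 0 0 -.01; .06 -.1 0 0 0 -.02; .09 -.15 0 0 0 -.03; .12 -.2 0 0 0 -.04; .15 -.25 0 0 0 -.05; .18 -.3 0 0 0 -.06; .21 -.35 0 0 0 -.07; .24 -.4 0 0 0 -.08; .27 -.45 0 0 0 -.09; .30 -.5 0 0 0 -.1'
```

```text
clock: 2.45
tcp_pos: [0.5727, 0.0612, 0.2576]
orientation: [0.0, 0.272, 0.962, 0.0]
ft_force: [0.7, 0.3, 0.2]
opening: 0.0883
grip_force: 0.0
```

View pics/top0c.png

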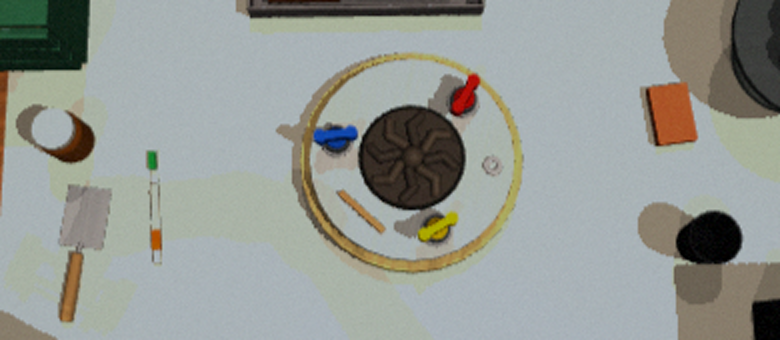

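The top picture shows red at crop pixel (465,95), yellow at (438,228), blue at (335,137). The bars lie as measured. The stick is at (360,211), the washer at (492,165).

```bash
cat >> h.py <<'E'
from scipy.spatial.transform import Rotation as R
def wworld(p,o,mask):
    K=p["intrinsics"];z=p["z_map"];v,u=np.nonzero(mask&(z>0));d=z[v,u]
    c=np.stack([(u-K[0,2])/K[0,0]*d,-(v-K[1,2])/K[1,1]*d,-d,np.ones_like(d)])
    t=(p["T_tool_cam"]@c)[:3].T
    q=o["orientation"];r=R.from_quat([q[1],q[2],q[3],q[0]])
    return r.apply(t)+o["tcp_pos"]
def look(name):
    o=get_obs();p=snapshot("wrist");cv2.imwrite(f"pics/{name}.png",p["frame"])
    print(np.round(o["joint_pos"],2),np.round(o["tcp_pos"],4),np.round(o["torque"],3))
    for c in("red","yellow","blue"):
        for q in silhouettes(p,"grip_"+c)[:2]:
            W=wworld(p,o,q["mask"]);print(c,round(q["conf"],2),np.round(q["extent"]),bar(W),W[:,2].max().round(3))
E
python3 -m jog '.045 -.075 0 0 0 -.005; .09 -.15 0 0 0 -.01; .09 -.15 0 0 0 -.01' 0.55
python3 -c "from h import *;look('w1')"
```

```text
clock: 2.82
tcp_pos: [0.6627, -0.0903, 0.2574]
orientation: [0.0, 0.277, 0.961, -0.0]
ft_force: [-0.6, 1.3, 0.7]
opening: 0.0603
grip_force: 0.0
[ 0.19  0.75 -0.24  1.42  0.19  0.99  0.91] [ 0.6627 -0.0903  0.2574] [ 0.02  -0.015  0.009]
red 0.67 [306. 154. 332. 216.] (array([663.7, -91.5,  17.2,  61.2]), -31.3, np.float64(0.1069), 771) 0.109
blue 0.93 [424.   0. 495.  63.] (array([607.5,  93.5,  17.7,  62.5]), -83.7, np.float64(0.1068), 1299) 0.11
```

View pics/w1.png

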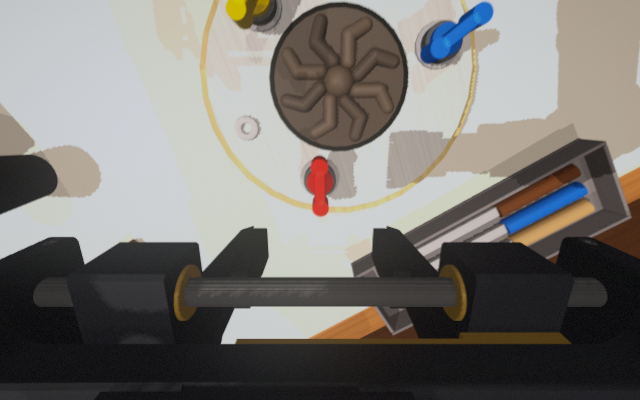

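The wrist view shows the red knob at (320,185) with its bar square to the fingers. Its position agrees with the top view (663.7, -91.4), with its top at 0.107. I'll go down and close on it.

```bash
python3 -m jog '.001 -.001 -.04 0 0 .01; .001 -.001 -.08 0 0 .01; .001 -.001 -.12 0 0 .01; .001 -.001 -.145 0 0 .01; .001 -.001 -.163 0 0 .01; .001 -.001 -.163 0 0 .01; .001 -.001 -.163 0 0 .01' 0.55
python3 -m jog '0 0 0 0 0 0; 0 0 0 0 0 0; 0 0 0 0 0 0; 0 0 0 0 0 0;0 0 0 0 0 0' 0
cat >> h.py <<'E'
def st():
    o=get_obs();q=o["orientation"];print("yawy",round(2*np.arctan2(q[2],q[1])-np.pi/2,3),"q7",o["joint_pos"][6].round(2),o["tcp_pos"].round(4),"F",o["ft_force"].round(1),"M",o["torque"].round(3),o["joint_efforts"][6].round(3),o["opening"].round(4),round(float(o["clock"]),2))
E
python3 -c "from h import *;st()"
```

```text
clock: 3.9
tcp_pos: [0.6635, -0.0876, 0.0957]
orientation: [0.001, 0.271, 0.963, 0.0]
ft_force: [-0.3, -0.2, -0.4]
opening: 0.0483
grip_force: 0.0
clock: 4.53
tcp_pos: [0.6624, -0.0898, 0.0952]
orientation: [0.0, 0.272, 0.962, -0.001]
ft_force: [-2.4, -3.0, 6.3]
opening: 0.0268
grip_force: 30.0Traceback (most recent call last):
  File "<string>", line 1, in <module>
    from h import *;st()
                    ~~^^
  File "h.py", line 27, in st
    o=get_obs();q=o["orientation"];print("yawy",round(2*np.arctan2(q[2],q[1])-np.pi/2,3),"q7",o["joint_pos"][6].round(2),o["tcp_pos"].round(4),"F",o["ft_force"].round(1),"M",o["torque"].round(3),o["joint_efforts"][6].round(3),o["opening"].round(4),round(float(o["clock"]),2))
                                                                                                                                                                                                                                  ^^^^^^^^^^^^^^^^^^
AttributeError: 'float' object has no attribute 'round'
```

```bash
sed -i 's/o\["opening"\].round(4)/round(float(o["opening"]),4),round(float(o["grip_force"]),1)/; s/o\["joint_efforts"\]\[6\].round(3)/round(float(o["joint_efforts"][6]),3)/; s/o\["joint_pos"\]\[6\].round(2)/round(float(o["joint_pos"][6]),2)/' h.py
python3 -c "from h import *;st();look('w2');st()"
```

```text
yawy 1.02 q7 0.87 [ 0.6624 -0.0898  0.0952] F [-2.4 -3.   6.3] M [-0.747  0.596 -0.044] -0.008 0.0268 30.0 4.53
[ 0.17  0.95 -0.2   1.53  0.26  0.68  0.87] [ 0.6624 -0.0898  0.0952] [-0.747  0.596 -0.044]
red 0.91 [296. 199. 342. 329.] (array([663.9, -91.7,  17.6,  62.8]), -30.7, np.float64(0.1068), 2715) 0.16
blue 0.53 [561.   0. 574.   7.] None 0.083
yawy 1.02 q7 0.87 [ 0.6624 -0.0898  0.0952] F [-2.3 -3.6  5.6] M [-0.676  0.632 -0.017] -0.008 0.0268 30.0 4.72
```

View pics/w2.png

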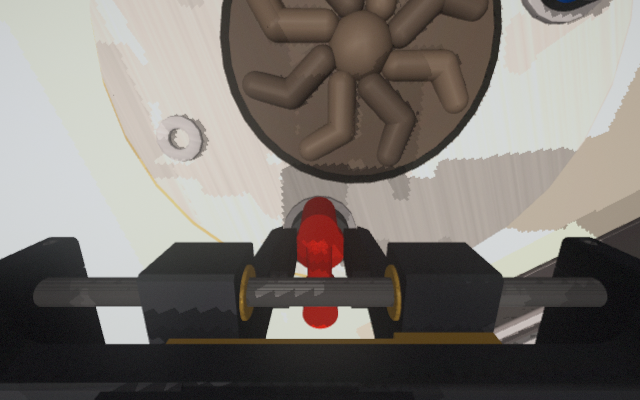

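Run:
```python
from h import *
o=get_obs();a=cv2.imread("pics/w2.png")[180:345,220:420]
p=snapshot("side");b=p["frame"][120:240,230:390]
a=cv2.resize(a,(600,495),interpolation=cv2.INTER_CUBIC);b=cv2.resize(b,(660,495),interpolation=cv2.INTER_CUBIC)
c=cv2.hconcat([a,b]);cv2.imwrite("pics/c3.png",cv2.resize(c,(800,314)))
print(p["world_to_cam"].round(2))
```

```text
[[-0.87 -0.49 -0.    0.5 ]
 [ 0.37 -0.66  0.65 -0.25]
 [-0.32  0.57  0.76 -1.59]
 [ 0.    0.    0.    1.  ]]
```

View pics/c3.png

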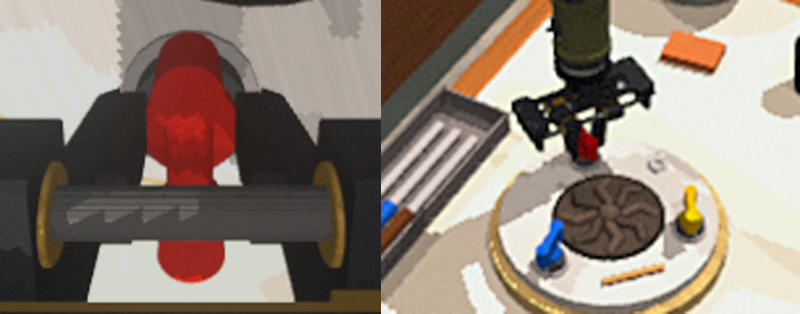

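Run:
```python
from h import *
st();o=get_obs();p=snapshot("wrist")
K=p["intrinsics"];z=p["z_map"]
m=silhouettes(p,"grip_red")[0]["mask"]
def tool(u,v):
    d=z[v,u];c=np.array([(u-K[0,2])/K[0,0]*d,-(v-K[1,2])/K[1,1]*d,-d,1]);return (p["T_tool_cam"]@c)[:3].round(4)*1000
for v in range(205,330,8):
    print(v,[(u,[int(round(t)) for t in tool(u,v)]) for u in (262,278,290,300,320,340,350,362,378)])
```

```text
yawy 1.02 q7 0.87 [ 0.6624 -0.0898  0.0952] F [-2.7 -2.6  5.9] M [-0.767  0.622  0.039] -0.008 0.0265 30.0 4.78
205 [(262, [15, -38, 43]), (278, [14, -28, 44]), (290, [14, -20, 44]), (300, [16, -13, 40]), (320, [29, 0, 1]), (340, [16, 12, 39]), (350, [14, 20, 44]), (362, [15, 27, 44]), (378, [15, 38, 44])]
213 [(262, [9, -39, 45]), (278, [9, -28, 43]), (290, [11, -20, 39]), (300, [13, -13, 34]), (320, [29, 0, -10]), (340, [11, 13, 39]), (350, [10, 19, 40]), (362, [9, 28, 44]), (378, [9, 38, 44])]
221 [(262, [3, -39, 44]), (278, [3, -28, 44]), (290, [5, -20, 40]), (300, [11, -12, 24]), (320, [25, 0, -11]), (340, [12, 12, 23]), (350, [5, 19, 39]), (362, [4, 28, 44]), (378, [3, 39, 45])]
229 [(262, [-2, -39, 43]), (278, [11, -23, 13]), (290, [9, -17, 17]), (300, [22, -9, -12]), (320, [22, 0, -12]), (340, [6, 12, 24]), (350, [9, 17, 17]), (362, [10, 23, 14]), (378, [-2, 39, 44])]
237 [(262, [-9, -40, 45]), (278, [11, -22, 3]), (290, [9, -16, 6]), (300, [18, -10, -12]), (320, [18, 0, -12]), (340, [5, 11, 16]), (350, [9, 16, 6]), (362, [11, 21, 2]), (378, [-9, 39, 45])]
245 [(262, [11, -28
[... 1516 characters left out ...]
), (350, [23, 8, -64]), (362, [22, 11, -63]), (378, [23, 15, -64])]
309 [(262, [4, -21, -44]), (278, [-106, -40, 94]), (290, [-106, -29, 94]), (300, [-105, -19, 92]), (320, [-21, 0, -12]), (340, [-105, 19, 93]), (350, [-105, 28, 93]), (362, [-106, 40, 94]), (378, [5, 20, -45])]
317 [(262, [2, -21, -46]), (278, [-114, -40, 94]), (290, [-115, -29, 94]), (300, [-115, -19, 94]), (320, [-26, 0, -12]), (340, [-114, 19, 93]), (350, [-114, 28, 93]), (362, [-115, 40, 94]), (378, [2, 20, -46])]
325 [(262, [-1, -21, -46]), (278, [-124, -41, 94]), (290, [-124, -29, 94]), (300, [-124, -20, 94]), (320, [-31, 0, -12]), (340, [-125, 19, 95]), (350, [-124, 29, 94]), (362, [71, 0, -128]), (378, [0, 20, -47])]
```

The crop shows a round hub under the waist, about 26 mm across, with its top at about 79.5 mm. The fingertips closed on that, not on the bar. I'll open, rise 6 mm and close again.

```bash
python3 -m jog '0 0 0 0 0 0; 0 0 0 0 0 0; .001 -.001 .006 0 0 0; .001 -.001 .006 0 0 0;.001 -.001 .006 0 0 0' 0.4 >/dev/null
python3 -c "from h import *;st()"
python3 -m jog '0 0 0 0 0 0; 0 0 0 0 0 0; 0 0 0 0 0 0; 0 0 0 0 0 0;0 0 0 0 0 0' 0 >/dev/null
python3 -c "from h import *;st()"
```

```text
yawy 1.021 q7 0.87 [ 0.6638 -0.089   0.1005] F [0.4 0.2 0.2] M [-0.008 -0.008  0.009] 0.001 0.0354 0.0 5.5
yawy 1.021 q7 0.87 [ 0.663  -0.0902  0.1003] F [-3.1 -2.7  1.6] M [-0.663  0.62   0.075] -0.087 0.0116 30.0 6.12
```

```bash
python3 -m jog '-.001 -.001 0 0 0 -.1; -.001 -.001 0 0 0 -.25; -.001 -.001 0 0 0 -.4; -.001 -.001 0 0 0 -.55; -.001 -.001 0 0 0 -.7; -.001 -.001 0 0 0 -.85; -.001 -.001 0 0 0 -1; -.001 -.001 0 0 0 -1.15; -.001 -.001 0 0 0 -1.3; -.001 -.001 0 0 0 -1.3' >/dev/null
python3 -c "from h import *;st()"
python3 -m jog '0 0 0 0 0 -.1; 0 0 0 0 0 -.2; 0 0 0 0 0 -.3;0 0 0 0 0 -.3' >/dev/null
python3 -c "from h import *;st()"
```

```text
yawy -0.277 q7 -0.06 [ 0.6649 -0.0894  0.1004] F [ 4.7 -0.7 -4.4] M [-0.288 -0.94  -0.116] -0.26 0.0118 30.0 7.38
yawy -0.576 q7 -0.27 [ 0.6655 -0.0896  0.1005] F [ 6.6 -1.2 -6.1] M [-0.38  -1.238 -0.066] -0.078 0.0117 30.0 7.88
```

```bash
python3 -m jog '.002 0 0 0 0 -.05; .002 0 0 0 0 -.05' >/dev/null
python3 -c "from h import *;st()"
python3 -m jog '0 0 0 0 0 -.05; 0 0 0 0 0 -.05' >/dev/null
python3 -c "from h import *;st()"
python3 -m jog '0 0 0 0 0 -.05; 0 0 0 0 0 -.05' >/dev/null
python3 -c "from h import *;st()"
```

```text
yawy -0.627 q7 -0.3 [ 0.6656 -0.0898  0.1004] F [ 4.5 -0.9 -4.4] M [-0.271 -0.792  0.008] -0.119 0.0117 30.0 8.12
yawy -0.68 q7 -0.34 [ 0.6657 -0.0898  0.1004] F [ 4.8 -1.9 -5.7] M [-0.238 -1.021  0.024] -0.096 0.0121 30.0 8.38
yawy -0.73 q7 -0.38 [ 0.6658 -0.0899  0.1004] F [ 6.2 -1.  -5.8] M [-0.306 -1.034  0.064] -0.094 0.012 30.0 8.62
```

```bash
for i in 1; do python3 -m jog '.001 0 0 0 0 -.04; .001 0 0 0 0 -.04' >/dev/null; done
python3 -c "from h import *;st()"
python3 -m jog '0 0 0 0 0 -.04; 0 0 0 0 0 -.04' >/dev/null
python3 -c "from h import *;st()"
python3 -m jog '0 0 0 0 0 -.04; 0 0 0 0 0 -.04' >/dev/null
python3 -c "from h import *;st()"
python3 -m jog '0 0 0 0 0 -.04; 0 0 0 0 0 -.04' >/dev/null
python3 -c "from h import *;st()"
```

```text
yawy -0.769 q7 -0.41 [ 0.6659 -0.0899  0.1004] F [ 3.7 -1.1 -3.9] M [-0.172 -0.763  0.031] -0.104 0.0117 30.0 8.88
yawy -0.81 q7 -0.44 [ 0.666  -0.09    0.1004] F [ 5.3 -0.3 -5.8] M [-0.221 -0.87   0.04 ] -0.101 0.0119 30.0 9.12
yawy -0.849 q7 -0.47 [ 0.6659 -0.09    0.1004] F [ 5.  -1.  -5.7] M [-0.299 -0.973  0.367] -0.453 0.0116 30.1 9.38
yawy -0.889 q7 -0.49 [ 0.666  -0.09    0.1004] F [ 5.7 -1.5 -5.8] M [-0.296 -0.979  0.397] -0.451 0.0119 30.1 9.62
```

```bash
python3 -m jog '0 0 0 0 0 0; 0 0 0 0 0 0; 0 0 0 0 0 0;0 0 0 0 0 0' 0.5 >/dev/null
python3 -c "from h import *;st()"
python3 -m jog '0 0 .04 0 0 0; 0 0 .09 0 0 0; -.02 .005 .12 0 0 .17; -.05 .01 .13 0 0 .34; -.08 .02 .13 0 0 .51; -.11 .025 .13 0 0 .68; -.14 .03 .13 0 0 .85; -.17 .04 .13 0 0 1.02; -.19 .043 .13 0 0 1.19; -.19 .043 .13 0 0 1.37'
python3 -m jog '0 0 0 0 0 .03;0 0 0 0 0 .03' >/dev/null
python3 -c "from h import *;st();look('w4')
p=snapshot('top')
for c in('red','yellow','blue'):
  for q in silhouettes(p,'grip_'+c)[:1]: print(c,bar(world(p,q['mask'])))"
```

```text
yawy -0.889 q7 -0.49 [ 0.6654 -0.0901  0.1005] F [0.6 0.6 0.3] M [-0.027  0.16   0.007] -0.002 0.044 0.0 10.12
clock: 11.38
tcp_pos: [0.4737, -0.047, 0.2307]
orientation: [-0.001, 0.516, 0.857, -0.001]
ft_force: [1.6, -0.3, 0.1]
opening: 0.0437
grip_force: 0.0
yawy 0.508 q7 0.46 [ 0.476  -0.0473  0.2305] F [ 0.2  0.7 -0.5] M [-0.057 -0.027  0.019] 0.074 0.044 0.0 11.62
[ 0.03  0.54 -0.05  2.03  0.04  0.57  0.46] [ 0.476  -0.0473  0.2305] [-0.057 -0.027  0.019]
yellow 0.7 [307. 154. 334. 224.] (array([475. , -47.7,  17.5,  61.7]), -61.1, np.float64(0.1069), 933) 0.109
blue 0.65 [490.  94. 551. 161.] (array([606.6,  93.5,  18.8,  61.2]), -82.4, np.float64(0.1066), 1452) 0.109
red (array([664. , -90.7,  60. ,  18.2]), 38.3, np.float64(0.1066), 112)
yellow (array([608. ,  94.2,  17.9,  59.7]), -86.8, np.float64(0.106), 112)
```

View pics/w4.png

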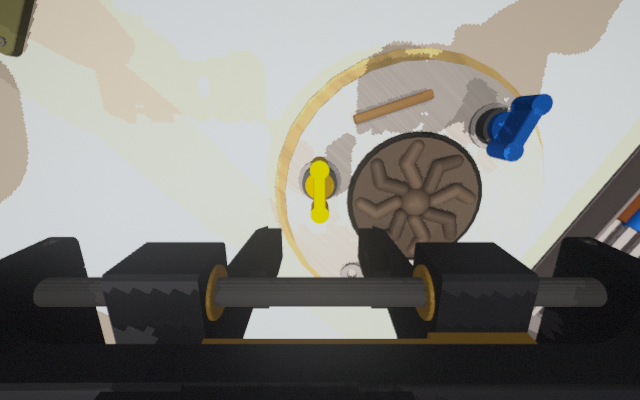

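The wrist view shows yellow at (320,190), aligned with the fingers. Red was turned 110°. Next is yellow.

```bash
python3 -m jog '0 0 -.04 0 0 0; 0 0 -.08 0 0 0; 0 0 -.11 0 0 0; 0 0 -.13 0 0 0; 0 0 -.13 0 0 0; 0 0 -.13 0 0 0' 0.5 >/dev/null
python3 -c "from h import *;st()"
python3 -m jog '0 0 0 0 0 0; 0 0 0 0 0 0; 0 0 0 0 0 0; 0 0 0 0 0 0;0 0 0 0 0 0' 0 >/dev/null
python3 -c "from h import *;st()"
```

```text
yawy 0.511 q7 0.44 [ 0.4762 -0.0472  0.101 ] F [-0.  -0.6 -0.2] M [-0.039  0.056 -0.008] -0.001 0.044 0.0 12.78
yawy 0.511 q7 0.44 [ 0.4756 -0.0473  0.1007] F [-0.3  0.2  3.8] M [-0.181  0.193  0.124] -0.072 0.0118 30.0 13.4
```

```bash
python3 -m jog '0 0 0 0 0 -.1; 0 0 0 0 0 -.25; 0 0 0 0 0 -.4; 0 0 0 0 0 -.55; 0 0 0 0 0 -.7; 0 0 0 0 0 -.85; 0 0 0 0 0 -1; 0 0 0 0 0 -1.15; 0 0 0 0 0 -1.3; 0 0 0 0 0 -1.3' >/dev/null
python3 -c "from h import *;st()"
python3 -m jog '0 0 0 0 0 -.1; 0 0 0 0 0 -.2; 0 0 0 0 0 -.3;0 0 0 0 0 -.3' >/dev/null
python3 -c "from h import *;st()"
python3 -m jog '0 0 0 0 0 -.04; 0 0 0 0 0 -.04' >/dev/null
python3 -c "from h import *;st()"
python3 -m jog '0 0 0 0 0 -.04; 0 0 0 0 0 -.04' >/dev/null
python3 -c "from h import *;st()"
python3 -m jog '0 0 0 0 0 -.04; 0 0 0 0 0 -.04' >/dev/null
python3 -c "from h import *;st()"
```

```text
yawy -0.79 q7 -0.25 [ 0.4758 -0.0473  0.1007] F [ 0.7 -0.1  4.8] M [-0.166  0.289 -0.112] -0.096 0.0116 30.0 14.65
yawy -1.09 q7 -0.41 [ 0.4758 -0.0474  0.1007] F [-1.2 -0.3  6.3] M [-0.177  0.283 -0.098] -0.026 0.0119 30.0 15.15
yawy -1.13 q7 -0.44 [ 0.4758 -0.0474  0.1007] F [-0.  -0.5  4.8] M [-0.187  0.334 -0.01 ] -0.074 0.0123 30.0 15.4
yawy -1.17 q7 -0.46 [ 0.4758 -0.0474  0.1007] F [-1.3 -0.1  4.9] M [-0.181  0.292 -0.036] -0.073 0.0116 30.0 15.65
yawy -1.21 q7 -0.48 [ 0.4758 -0.0474  0.1007] F [-0.9 -0.5  6. ] M [-0.135  0.348  0.067] -0.073 0.0116 30.0 15.9
```

```bash
cat >> h.py <<'E'
def chk():
    import sys
    st();o=get_obs();sys.exit(int(abs(o["joint_efforts"][6])>.22 or abs(o["torque"][2])>.22))
E
c(){ python3 -c "from h import *;chk()"; }
python3 -m jog '0 0 0 0 0 -.04; 0 0 0 0 0 -.04' >/dev/null; c &&
python3 -m jog '0 0 0 0 0 -.04; 0 0 0 0 0 -.04' >/dev/null && c &&
python3 -m jog '0 0 0 0 0 -.04; 0 0 0 0 0 -.04' >/dev/null && c &&
python3 -m jog '0 0 0 0 0 -.04; 0 0 0 0 0 -.04' >/dev/null && c &&
python3 -m jog '0 0 0 0 0 -.04; 0 0 0 0 0 -.04' >/dev/null && c &&
python3 -m jog '0 0 0 0 0 -.04; 0 0 0 0 0 -.04' >/dev/null && c &&
python3 -m jog '0 0 0 0 0 -.04; 0 0 0 0 0 -.04' >/dev/null && c &&
python3 -m jog '0 0 0 0 0 -.04; 0 0 0 0 0 -.04' >/dev/null && c
```

```text
yawy -1.25 q7 -0.5 [ 0.4758 -0.0474  0.1007] F [-1.2 -0.8  5.9] M [-0.119  0.323  0.001] -0.074 0.0116 30.0 16.15
yawy -1.29 q7 -0.53 [ 0.4758 -0.0474  0.1007] F [-0.5 -0.7  4.7] M [-0.162  0.374  0.001] -0.074 0.012 30.0 16.4
yawy -1.33 q7 -0.55 [ 0.4758 -0.0474  0.1007] F [-0.4 -0.8  5.5] M [-0.148  0.337  0.057] -0.074 0.012 30.0 16.65
yawy -1.37 q7 -0.57 [ 0.4758 -0.0474  0.1007] F [-1.2 -0.   5.8] M [-0.158  0.337  0.041] -0.074 0.0117 30.0 16.9
yawy -1.41 q7 -0.6 [ 0.4758 -0.0474  0.1007] F [-1.8 -1.   5.3] M [-0.185  0.308  0.069] -0.075 0.0119 30.0 17.15
yawy -1.45 q7 -0.62 [ 0.4758 -0.0474  0.1007] F [-0.8 -1.3  5.8] M [-0.142  0.385  0.075] -0.075 0.0119 30.0 17.4
yawy -1.489 q7 -0.64 [ 0.4758 -0.0474  0.1007] F [-0.7 -1.3  5.3] M [-0.143  0.345  0.164] -0.221 0.0118 30.0 17.65
```

```bash
python3 -m jog '0 0 0 0 0 -.02; 0 0 0 0 0 -.02' >/dev/null; python3 -c "from h import *;st()"
```

```text
yawy -1.508 q7 -0.65 [ 0.4758 -0.0474  0.1007] F [-0.1  0.   5.3] M [-0.186  0.328  0.406] -0.41 0.0113 30.1 17.9
```

```bash
python3 -m jog '0 0 0 0 0 0; 0 0 0 0 0 0; 0 0 0 0 0 0;0 0 0 0 0 0' 0.5 >/dev/null
python3 -m jog '0 0 .04 0 0 0; 0 0 .09 0 0 0; .01 .01 .12 0 0 .17; .03 .03 .13 0 0 .34; .05 .05 .13 0 0 .51; .07 .07 .13 0 0 .68; .09 .09 .13 0 0 .85; .11 .11 .13 0 0 1.02; .13 .14 .13 0 0 1.19; .1315 .141 .13 0 0 1.37' >/dev/null
python3 -m jog '0 0 0 0 0 .12;0 0 0 0 0 .24;0 0 0 0 0 .24; 0 0 0 0 0 .24' >/dev/null
python3 -c "from h import *;st();look('w5')
p=snapshot('top')
for c in('red','yellow','blue'):
  for q in silhouettes(p,'grip_'+c)[:1]: print(c,bar(world(p,q['mask'])))"
```

```text
yawy 0.099 q7 0.05 [0.6071 0.0938 0.2303] F [ 0.2 -0.2  1.1] M [-0.055  0.086  0.013] 0.0 0.0441 0.0 20.15
[-0.35  0.71  0.21  1.64 -0.19  0.81  0.05] [0.6071 0.0938 0.2303] [-0.055  0.086  0.013]
red 0.67 [338. 323. 375. 341.] (array([679.3, -70.7,  16.4,   6.7]), 7.2, np.float64(0.1018), 70) 0.106
yellow 0.24 [300. 156. 339. 224.] (array([607.4,  94. ,  16.8,  61.8]), -82.4, np.float64(0.1069), 909) 0.109
blue 0.59 [308. 153. 333. 225.] (array([607.4,  94. ,  17.6,  61.8]), -83.5, np.float64(0.1069), 927) 0.109
red (array([663.1, -91.6,  58.1,  18.1]), 39.3, np.float64(0.1072), 104)
yellow (array([475.6, -46.9,  59.9,  16.8]), 3.0, np.float64(0.1066), 112)
```

View pics/w5.png

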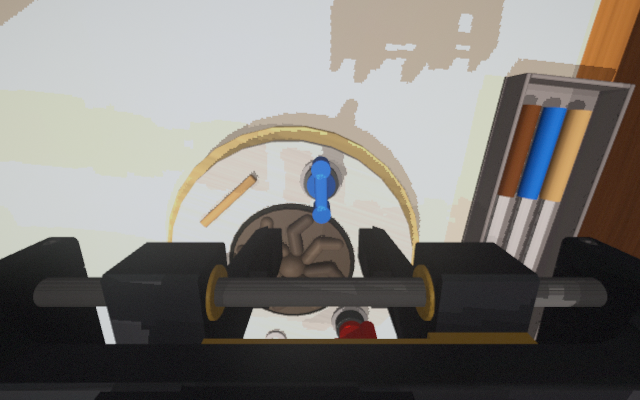

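The wrist view shows blue at (320,190), aligned, with the stick clear at (230,200). Yellow's bar now stands at +3°. Going down on blue.

```bash
python3 -m jog '0 0 -.04 0 0 .01; 0 0 -.08 0 0 .01; 0 0 -.11 0 0 .01; 0 0 -.13 0 0 .01; 0 0 -.13 0 0 .01; 0 0 -.13 0 0 .01' 0.5 >/dev/null
python3 -c "from h import *;st()"
python3 -m jog '0 0 0 0 0 0; 0 0 0 0 0 0; 0 0 0 0 0 0; 0 0 0 0 0 0;0 0 0 0 0 0' 0 >/dev/null
python3 -c "from h import *;st()"
```

```text
yawy 0.111 q7 0.09 [0.6079 0.0939 0.1013] F [-0.1 -0.5 -0. ] M [-0.08   0.036 -0.04 ] 0.0 0.0438 0.0 21.3
yawy 0.111 q7 0.09 [0.6081 0.094  0.1008] F [ 1.7 -0.8  1.3] M [-0.003 -0.279  0.093] -0.073 0.0115 30.0 21.93
```

```bash
c(){ python3 -c "from h import *;chk()"; }
python3 -m jog '0 0 0 0 0 -.1; 0 0 0 0 0 -.25; 0 0 0 0 0 -.4; 0 0 0 0 0 -.55; 0 0 0 0 0 -.7; 0 0 0 0 0 -.85; 0 0 0 0 0 -1; 0 0 0 0 0 -1.15; 0 0 0 0 0 -1.3; 0 0 0 0 0 -1.3' >/dev/null
python3 -c "from h import *;st()"
python3 -m jog '0 0 0 0 0 -.1; 0 0 0 0 0 -.2; 0 0 0 0 0 -.3;0 0 0 0 0 -.3' >/dev/null; c &&
python3 -m jog '0 0 0 0 0 -.04; 0 0 0 0 0 -.04' >/dev/null && c &&
python3 -m jog '0 0 0 0 0 -.04; 0 0 0 0 0 -.04' >/dev/null && c &&
python3 -m jog '0 0 0 0 0 -.04; 0 0 0 0 0 -.04' >/dev/null && c &&
python3 -m jog '0 0 0 0 0 -.04; 0 0 0 0 0 -.04' >/dev/null && c
```

```text
yawy -1.188 q7 -0.79 [0.6079 0.0941 0.1008] F [1.2 1.2 2.3] M [ 0.137 -0.259 -0.112] -0.252 0.0113 30.0 23.18
yawy -1.486 q7 -1.01 [0.6079 0.0942 0.1008] F [2.  0.1 3.3] M [ 0.233 -0.324 -0.077] -0.124 0.0119 30.0 23.68
yawy -1.528 q7 -1.04 [0.6078 0.0941 0.1008] F [2.3 2.2 4.4] M [ 0.341 -0.437  0.016] -0.108 0.0116 30.0 23.93
yawy -1.57 q7 -1.07 [0.6078 0.0942 0.1008] F [2.7 2.7 5.2] M [ 0.483 -0.545 -0.005] -0.092 0.0119 30.0 24.18
yawy -1.611 q7 -1.1 [0.6078 0.0942 0.1008] F [3.6 2.5 6.5] M [ 0.578 -0.577  0.045] -0.093 0.0116 30.0 24.43
yawy -1.651 q7 -1.13 [0.6078 0.0942 0.1008] F [3.2 1.5 5.5] M [ 0.558 -0.591  0.09 ] -0.091 0.012 30.0 24.68
```

```bash
c(){ python3 -c "from h import *;chk()"; }
python3 -m jog '0 0 0 0 0 -.04; 0 0 0 0 0 -.04' >/dev/null; c &&
python3 -m jog '0 0 0 0 0 -.04; 0 0 0 0 0 -.04' >/dev/null && c &&
python3 -m jog '0 0 0 0 0 -.04; 0 0 0 0 0 -.04' >/dev/null && c &&
python3 -m jog '0 0 0 0 0 -.04; 0 0 0 0 0 -.04' >/dev/null && c &&
python3 -m jog '0 0 0 0 0 -.04; 0 0 0 0 0 -.04' >/dev/null && c &&
python3 -m jog '0 0 0 0 0 -.04; 0 0 0 0 0 -.04' >/dev/null && c &&
python3 -m jog '0 0 0 0 0 -.04; 0 0 0 0 0 -.04' >/dev/null && c &&
python3 -m jog '0 0 0 0 0 -.04; 0 0 0 0 0 -.04' >/dev/null && c
```

```text
yawy -1.691 q7 -1.17 [0.6078 0.0942 0.1008] F [2.9 2.3 5.6] M [ 0.584 -0.571  0.041] -0.092 0.0115 30.0 24.93
yawy -1.731 q7 -1.2 [0.6078 0.0942 0.1007] F [3.5 1.5 5.4] M [ 0.527 -0.62  -0.001] -0.092 0.0119 30.0 25.18
yawy -1.771 q7 -1.23 [0.6078 0.0942 0.1008] F [3.7 2.3 5.2] M [ 0.536 -0.627 -0.028] -0.093 0.0115 30.0 25.43
yawy -1.811 q7 -1.26 [0.6078 0.0943 0.1007] F [3.9 1.9 5.9] M [ 0.531 -0.623  0.049] -0.093 0.0121 30.0 25.68
yawy -1.851 q7 -1.29 [0.6078 0.0942 0.1008] F [3.9 1.9 5.4] M [ 0.594 -0.614  0.032] -0.095 0.0117 30.0 25.93
yawy -1.891 q7 -1.32 [0.6078 0.0942 0.1008] F [3.9 2.3 6.9] M [ 0.582 -0.666 -0.001] -0.096 0.0115 30.0 26.18
yawy -1.931 q7 -1.36 [0.6078 0.0942 0.1007] F [4.7 2.2 5.9] M [ 0.674 -0.62   0.033] -0.097 0.0118 30.0 26.43
yawy -1.971 q7 -1.39 [0.6078 0.0943 0.1008] F [4.2 2.  5.3] M [ 0.569 -0.643  0.005] -0.098 0.0119 30.0 26.68
```

```bash
c(){ python3 -c "from h import *;chk()"; }
python3 -m jog '0 0 0 0 0 -.04; 0 0 0 0 0 -.04' >/dev/null; c &&
python3 -m jog '0 0 0 0 0 -.04; 0 0 0 0 0 -.04' >/dev/null && c &&
python3 -m jog '0 0 0 0 0 -.04; 0 0 0 0 0 -.04' >/dev/null && c &&
python3 -m jog '0 0 0 0 0 -.04; 0 0 0 0 0 -.04' >/dev/null && c &&
python3 -m jog '0 0 0 0 0 -.04; 0 0 0 0 0 -.04' >/dev/null && c &&
python3 -m jog '0 0 0 0 0 -.04; 0 0 0 0 0 -.04' >/dev/null && c &&
python3 -m jog '0 0 0 0 0 -.04; 0 0 0 0 0 -.04' >/dev/null && c &&
python3 -m jog '0 0 0 0 0 -.04; 0 0 0 0 0 -.04' >/dev/null && c &&
python3 -m jog '0 0 0 0 0 -.04; 0 0 0 0 0 -.04' >/dev/null && c &&
python3 -m jog '0 0 0 0 0 -.04; 0 0 0 0 0 -.04' >/dev/null && c
```

```text
yawy -2.011 q7 -1.42 [0.6078 0.0943 0.1008] F [3.5 2.  5.7] M [ 0.583 -0.619  0.044] -0.1 0.0119 30.0 26.93
yawy -2.051 q7 -1.46 [0.6078 0.0943 0.1008] F [3.3 2.9 4.2] M [ 0.566 -0.654  0.037] -0.101 0.0119 30.0 27.18
yawy -2.091 q7 -1.49 [0.6078 0.0943 0.1008] F [4.1 2.9 5. ] M [ 0.601 -0.613  0.001] -0.102 0.0116 30.0 27.43
yawy -2.131 q7 -1.53 [0.6079 0.0943 0.1008] F [3.2 1.8 5.6] M [ 0.616 -0.629 -0.012] -0.103 0.0117 30.0 27.68
yawy -2.171 q7 -1.56 [0.6078 0.0942 0.1008] F [3.8 2.9 5.2] M [ 0.606 -0.727  0.022] -0.104 0.012 30.0 27.93
yawy -2.211 q7 -1.6 [0.6078 0.0943 0.1008] F [3.3 2.2 4.8] M [ 0.643 -0.673  0.024] -0.105 0.0117 30.0 28.18
yawy -2.251 q7 -1.64 [0.6079 0.0943 0.1008] F [4.1 1.7 4.6] M [ 0.643 -0.656  0.014] -0.105 0.0118 30.0 28.43
yawy -2.291 q7 -1.67 [0.6079 0.0943 0.1008] F [4.  3.1 4.9] M [ 0.571 -0.684  0.032] -0.106 0.0122 30.0 28.68
yawy -2.331 q7 -1.71 [0.6079 0.0943 0.1008] F [4.7 2.4 5.7] M [ 0.612 -0.704  0.148] -0.251 0.0118 30.0 28.93
```

```bash
python3 -m jog '0 0 0 0 0 -.02; 0 0 0 0 0 -.02' >/dev/null; python3 -c "from h import *;st()"
python3 -m jog '0 0 0 0 0 0; 0 0 0 0 0 0; 0 0 0 0 0 0;0 0 0 0 0 0' 0.5 >/dev/null
python3 -m jog '0 0 .04 0 0 0; 0 0 .09 0 0 0; 0 0 .14 0 0 0; -.05 0 .18 0 0 0; -.1 .03 .2 0 0 0; -.13 .06 .2 0 0 0; -.13 .06 .2 0 0 0; -.13 .06 .2 0 0 0'
python3 - <<'E'
from h import *
p=snapshot("top");a=cv2.imread("pics/top0.png")[120:290,130:520];b=p["frame"][120:290,130:520]
cv2.imwrite("pics/top9.png",cv2.resize(cv2.vconcat([a,b]),None,fx=1.7,fy=1.7,interpolation=cv2.INTER_CUBIC))
for c in('red','yellow','blue'):
  for n in("top","side"):
    p=snapshot(n)
    for q in silhouettes(p,'grip_'+c)[:1]: print(n,c,bar(world(p,q['mask'])))
E
```

```text
yawy -2.35 q7 -1.73 [0.6079 0.0943 0.1007] F [4.  1.6 5.6] M [ 0.504 -0.666  0.354] -0.428 0.0121 30.1 29.18
clock: 30.68
tcp_pos: [0.4777, 0.1534, 0.3006]
orientation: [0.0, 0.925, -0.379, 0.0]
ft_force: [-0.7, -1.5, 0.3]
opening: 0.0439
grip_force: 0.0
top red (array([664. , -92. ,  57.4,  17.5]), 39.7, np.float64(0.1066), 104)
top yellow (array([476. , -46.8,  59.8,  16.6]), 2.8, np.float64(0.1067), 114)
side yellow None
top blue (array([607. ,  94.3,  17.1,  58.2]), -44.2, np.float64(0.106), 109)
side blue (array([606.4,  98.3,  17.9,  65.7]), -44.8, np.float64(0.1041), 64)
```

View pics/top9.png

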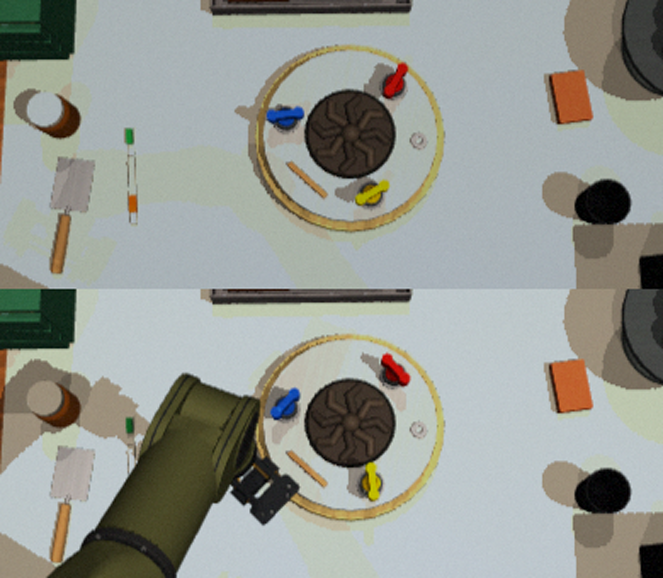

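The before and after pictures show all three bars turned and everything else where it lay. The gripper is clear of the frame.

```bash
python3 -c "from h import *;print(sign_off())"
```

```text
the job is handed in; nothing more can be done
None
```

I turned all three knobs until the moment rose at their end stops (about 0.4 N m), red first, then yellow, then blue, and let go there; nothing else looks moved in the top picture, and I handed the job in at about 31 s without a verdict coming back.

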